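# Start the drying timers in washing order

## Task

Start the drying timers in the order the things were washed: tap the blue timer's dome, then the yellow one's, then the green one's, each lightly but far enough that the dome goes down and stays down. The timers are only to be touched, not picked up or pushed out of place; leave the red timer up, and the bottles, cup, scoop and other things where they stand.

Things in the scene. Friction and masses are not known exactly. Their poses are not given: they have to be found in the camera images.
- blue_timer: the blue drying timer: a loose round white puck with a blue band, 68 mm diameter, case top 34 mm above the shelf, 0.2 to 0.35 kg; the case sits on a springy black rubber foot that gives up to 7 mm at 1.5 N per mm; origin at the centre of the foot's underside, z up
- blue_top (a point): centre of the top of the blue timer's blue dome (42 mm diameter, its top 36 mm diameter); 46 mm above the shelf when up, 37 mm when fully down; moves with the dome
- blue_dome (a joint): how far the blue dome is pressed down, relative to its case, in m: 0 up, 0.009 at its stop; it slides against about 2 N of friction, has no spring and stays where it is left; past 0.005 the timer runs
- yellow_timer: the yellow drying timer: a loose round white puck with a yellow band, 68 mm diameter, case top 34 mm above the shelf, 0.2 to 0.35 kg; the case sits on a springy black rubber foot that gives up to 7 mm at 1.5 N per mm; origin at the centre of the foot's underside, z up
- yellow_top (a point): centre of the top of the yellow timer's yellow dome (42 mm diameter, its top 36 mm diameter); 46 mm above the shelf when up, 37 mm when fully down; moves with the dome
- yellow_dome (a joint): how far the yellow dome is pressed down, relative to its case, in m: 0 up, 0.009 at its stop; it slides against about 2 N of friction, has no spring and stays where it is left; past 0.005 the timer runs
- green_timer: the green drying timer: a loose round white puck with a green band, 68 mm diameter, case top 34 mm above the shelf, 0.2 to 0.35 kg; the case sits on a springy black rubber foot that gives up to 7 mm at 1.5 N per mm; origin at the centre of the foot's underside, z up
- green_top (a point): centre of the top of the green timer's green dome (42 mm diameter, its top 36 mm diameter); 46 mm above the shelf when up, 37 mm when fully down; moves with the dome
- green_dome (a joint): how far the green dome is pressed down, relative to its case, in m: 0 up, 0.009 at its stop; it slides against about 2 N of friction, has no spring and stays where it is left; past 0.005 the timer runs
- red_timer: the red drying timer: a loose round white puck with a red band, 68 mm diameter, case top 34 mm above the shelf, 0.2 to 0.35 kg; the case sits on a springy black rubber foot that gives up to 7 mm at 1.5 N per mm; origin at the centre of the foot's underside, z up
- red_top (a point): centre of the top of the red timer's red dome (42 mm diameter, its top 36 mm diameter); 46 mm above the shelf when up, 37 mm when fully down; moves with the dome
- red_dome (a joint): how far the red dome is pressed down, relative to its case, in m: 0 up, 0.009 at its stop; it slides against about 2 N of friction, has no spring and stays where it is left; past 0.005 the timer runs
- bottle_a: amber plastic feeding bottle with white collar and cream teat, 62 mm diameter, 153 mm tall, on the drying stand; origin at the centre of its underside
- bottle_b: a second bottle like bottle_a, on the drying stand
- sippy_cup: stainless sippy cup with grey lid and two grey handles, 72 mm diameter (108 mm over the handles), 116 mm tall, on the drying stand; origin at the centre of its underside
- scoop: pink measuring scoop standing on the shelf, cup 38 mm diameter and 26 mm tall, handle reaching 92 mm from the cup's axis along its own +y; origin under the cup
- collar: loose white bottle collar ring, 52 mm diameter, 16 mm high, on the shelf; origin at the centre of its underside
- cap: loose amber bottle cap, 50 mm diameter, 43 mm high, on the shelf; origin at the centre of its underside
- stand: round white drying stand with slotted spokes, 270 mm diameter, 30 mm high, fixed; origin at the centre of its underside. Also fixed, off to the sides: a latched sterilizer box 200 mm tall, more than 0.36 m to the right of the robot's centre line, and a bottle warmer 120 mm tall, more than 0.37 m to the left
Things that resemble listed ones, but are neither listed nor needed, are in the scene too. What is shaped like the green_timer but pink or purple is not meant.

How it is judged (in metres and radians):
On the way, in this order (a step that is already met when the one before it is completed fails the run):
1. the blue dome is tapped down (more than 5 mm) (value of joint blue_dome above 0.005 m), for 0.1 s.
2. the yellow dome is tapped down (more than 5 mm) (value of joint yellow_dome above 0.005 m), for 0.1 s.
3. the green dome is tapped down (more than 5 mm) (value of joint green_dome above 0.005 m), for 0.1 s.
At the end, for the whole second after the job is handed in: the blue, yellow and green domes are down by more than 5 mm and the red one by less than 3 mm; all four timers stand upright (within 0.1 rad), at rest and within 20 mm of where they were; both bottles, the cup, scoop, collar and cap are within 20 mm of where they were (value of joint each of blue_dome, yellow_dome, green_dome above 0.005 m and value of joint red_dome below 0.003 m and distance of each of blue_timer, yellow_timer, green_timer, red_timer, bottle_a, bottle_b, sippy_cup, scoop, collar, cap from where it was at the start of the episode below 0.02 m and angle between each of blue_timer, yellow_timer, green_timer, red_timer's own z axis and vertical below 0.1 rad and linear speed of each of blue_timer, yellow_timer, green_timer, red_timer below 0.03 m/s); the robot touches nothing.
It fails at once if the yellow timer is started before the blue one, or the green before the yellow ((value of joint yellow_dome above 0.005 m and value of joint blue_dome below 0.005 m) or (value of joint green_dome above 0.005 m and value of joint yellow_dome below 0.005 m)).
It fails at once if the red timer's dome is pressed (over 3 mm) (value of joint red_dome above 0.003 m).
It fails at once if a timer is pressed hard (over 20 N) instead of tapped lightly (contact force between the fingers and blue_timer above 20 N or contact force between the fingers and yellow_timer above 20 N or contact force between the fingers and green_timer above 20 N or contact force between the fingers and red_timer above 20 N).
It fails at once if a timer is shifted, lifted or carried by more than 20 mm (distance of any of blue_timer, yellow_timer, green_timer, red_timer from where it was at the start of the episode above 0.02 m).
It fails at once if a bottle, the cup, the scoop, the collar or the cap is moved by more than 20 mm (distance of any of bottle_a, bottle_b, sippy_cup, scoop, collar, cap from where it was at the start of the episode above 0.02 m).
It also fails if it takes over 45 s, if anything falls off the work surface, if the arm or the gripper's body presses on something with over 40 N, if the wrist force passes 120 N, or if a joint passes its speed limit or range.

## Robot

A 7-joint arm with a two-finger parallel gripper is mounted at the origin on the work surface. World frame = base frame: x ahead of the robot, y to its left, z up, the work surface at z = 0. Lengths are in m, angles in degrees, forces in N, time in s.
With the tool pointing down it reaches from about 0.425 to 0.875 m from the base axis. Payload 4.7 kg.
Tool frame: the origin (TCP) lies at the very end of the fingers, on their centre line; the grasp point (between the pads) lies 19 mm behind it; z points along the fingers, y is the direction in which the jaws open and shut (so a half turn about z gives the same grasp; the last joint's range is limited). The gripper opens to 87 mm and grips with 3 to 60 N. Pads are 19 mm wide; open, the fingers measure 117 mm over their backs; the gripper's body (75 mm by 190 mm) begins 51 mm behind the grasp point.
Start: joints at [77.871, 18.392, -4.016, 83.108, 1.295, 78.541, -3.26], TCP at [0.146, -0.634, 0.193] pointing down, gripper open.
Joint ranges: [-163.93, 163.93], [-17.29, 119.83], [-79.2, 71.16], [3.27, 140.29], [-89.18, 269.18], [5.43, 117.66], [-154.24, 154.24]. Speed limits (degrees/s): [147.25, 147.25, 180, 180, 180, 180, 180].

## Interface

Orientations are given as [roll, pitch, yaw] about the fixed x, y, z axes, in that order (R = Rz(yaw) Ry(pitch) Rx(roll)).
In Python, from cell import monitor, imaging, ticket, spot_in, pinpoint gives the robot as it stands.
- The arm moves only by the tool servo_tool, never from a script. Its argument "targets" is a list of rows, each a list of 5 numbers: the opening in per cent of the stroke, from 0 (shut) to 100 (fully open), then the shift along the tool's x, y, z in m, then the turn about the tool's z in rad. In form: [[grip, dx, dy, dz, turn], ...]. A call has 1 to 5 rows; each row is the pose to reach, as a shift and turn from the pose commanded when the call began, along the tool's axes at that moment; what a row does not reach only later rows make up. A row lasts 1/8 s, in which the tool goes at most 62.5 mm and 10.7 degrees, less where a joint would pass 70% of its speed; a pose out of reach is approached as far as the arm can. A call with a gripper value outside its range is refused whole. The fingers move at their own pace and stop on an object; "grip_force" is the grip in N (left out, the last holds). Time passes only in rows, so rows that repeat a pose let the fingers close. It gives the time, the measured TCP pose, the force and the opening at its end, in the units of the state.
- monitor.get_obs(): the state, without advancing time (a new reading comes with each control period).
- imaging.read_camera(name): name is "side" or "top"; returns a dict with "frame" (480x640x3 uint8, blue, green, red), "depth" (480x640 float32, m along the optical axis (not along the pixel's ray), 0 where there is no reading), "K" (3x3 intrinsics, pixels), "k1" (the pictures are not rectified: a ray, as slopes to the right and down, at radius r is drawn at 1 + k1 r^2 times it, then the intrinsics apply), "world_from_camera" (4x4, takes a point from camera to world coordinates). Camera axes: x right, y down, z forward; pixel columns grow to the right and rows downward; lengths in m; the calibration is good to about 2 mm. A picture is of the moment at which its call begins.
- ticket.sign_off(): hands the job in, once; it reports no verdict.
Trained networks look in the newest picture that a camera, given by its name, has taken for a name from the list of things; names that differ only in an ending like _2 or _b are one class to them, and where a whole thing is asked for, a point or a joint stands for the part that bears it (a point fixed in the world has none). Each returns a list of dicts, best first, with "confidence" (0 to 1); they miss things now and then, are a little off and sometimes report something else, mostly with a low value. They report only what shows in the picture. A call takes as long as a camera call. They do not tell look-alikes from the thing itself.
- spot_in(camera, label): "at" ([column, row] in pixels, amid what is visible of it).
- pinpoint(camera, label): "at" ([column, row] in pixels: a listed point, or the origin of a listed thing).
The state is a dict: "time_s": time; "qpos": joint angles; "joint_velocities": joint speeds; "effort": joint torques, N m; "tool_pos": TCP position; "tool_rot": TCP orientation; "force": force on the tool from outside, world axes, zero at the start; "wrist_torque": the same for the moment, N m; "grip_width": finger opening in m.
Only numpy, scipy, OpenCV 4.12 (cv2) and the standard library are available. Lean on these libraries where they do the work, as an engineer would, in place of code of your own. Each camera call takes 0.05 s, during which the arm holds its last target.

## Working session

There is one attempt and no reset: what is moved stays moved. The work goes in short steps, Python scripts to look and compute and a tool call to move; the robot and the scene stay as the last step left them, time stands still between calls to the robot, and variables do not carry over. Pictures are saved under pics/ and viewed, and the job is handed in when it is done.

Besides the shell and the picture viewer there is one more tool, called after "Emit:" by a JSON object that holds its "name" and its "arguments". servo_tool: Moves the arm, as the interface text tells. Its arguments: {"type":"object","properties":{"targets":{"type":"array","items":{"type":"array","items":{"type":"number"}}},"grip_force":{"type":"number"}},"required":["targets"]}

```bash
mkdir -p pics
cat > h.py <<'E'
import numpy as np, cv2
from cell import monitor, imaging, ticket, spot_in, pinpoint
def ray(c,px):
    K=c['K']; k1=c['k1']
    d=np.array([(px[0]-K[0,2])/K[0,0],(px[1]-K[1,2])/K[1,1]]); u=d.copy()
    for _ in range(30): u=d/(1+k1*(u@u))
    return u
def on_plane(c,px,z):
    u=ray(c,px); T=np.array(c['world_from_camera']); r=T[:3,:3]@np.array([u[0],u[1],1]); o=T[:3,3]
    return o+r*(z-o[2])/r[2]
def by_depth(c,px):
    u=ray(c,px); T=np.array(c['world_from_camera']); d=c['depth'][int(round(px[1])),int(round(px[0]))]
    return T[:3,:3]@(np.array([u[0],u[1],1])*d)+T[:3,3]
def read(n):
    c=imaging.read_camera(n); c['K']=np.array(c['K']); return c
E
python3 - <<'E'
from h import *
o=monitor.get_obs(); print({k:np.round(v,3).tolist() for k,v in o.items()})
for n in ['top','side']:
    c=read(n); cv2.imwrite(f'pics/{n}0.png',c['frame']); print(n,np.round(c['world_from_camera'],3).tolist(),c['k1'])
    for l in ['blue','yellow','green','red']:
        for r in pinpoint(n,l+'_top')[:4]:
            print(l,np.round(r['at'],1),round(r['confidence'],2),np.round(on_plane(c,r['at'],.046),3),np.round(by_depth(c,r['at']),3))
E
```

```text
{'time_s': 0.0, 'qpos': [77.872, 18.438, -4.017, 83.176, 1.295, 78.541, -3.262], 'joint_velocities': [0.062, 0.027, -0.017, 0.054, -0.006, -0.043, -0.082], 'effort': [-0.001, -49.129, -0.404, -31.254, -0.064, 0.044, 0.0], 'tool_pos': [0.145, -0.633, 0.191], 'tool_rot': [-179.89, 0.006, 12.937], 'force': [-0.489, 0.056, 0.678], 'wrist_torque': [-0.005, 0.015, -0.032], 'grip_width': 0.087}
top [[-0.009, -0.987, 0.16, 0.437], [-1.0, 0.013, 0.028, -0.023], [-0.03, -0.16, -0.987, 0.878], [0.0, 0.0, 0.0, 1.0]] -0.007057832092583117
blue [270.9 307. ] 0.61 [0.452 0.082 0.046] [0.452 0.082 0.047]
yellow [332.4 180.8] 0.68 [ 0.668 -0.024  0.046] [ 0.645 -0.024  0.13 ]
yellow [171.3 280.4] 0.56 [0.498 0.252 0.046] [0.498 0.252 0.045]
green [412.9 214.2] 0.93 [ 0.607 -0.161  0.046] [ 0.606 -0.161  0.049]
green [448.9 388.7] 0.89 [ 0.318 -0.208  0.046] [ 0.318 -0.208  0.047]
green [359.6 278.9] 0.66 [ 0.497 -0.068  0.046] [ 0.497 -0.068  0.046]
green [379.2 355.3] 0.6 [ 0.372 -0.097  0.046] [ 0.372 -0.097  0.048]
red [475.9 282.2] 0.82 [ 0.49  -0.261  0.046] [ 0.49  -0.261  0.046]
red [180.8 283.6] 0.41 [0.492 0.235 0.046] [0.492 0.235 0.048]
side [[0.842, -0.263, 0.472, 0.123], [-0.54, -0.443, 0.716, -0.647], [0.02, -0.857, -0.515, 0.533], [0.0, 0.0, 0.0, 1.0]] -0.035139642069163445
blue [257.  241.4] 0.7 [0.447 0.089 0.046] [0.449 0.092 0.044]
blue [359.2 237.7] 0.36 [ 0.646 -0.011  0.046] [ 0.645 -0.013  0.047]
yellow [260.9 255.1] 0.74 [0.431 0.037 0.046] [0.439 0.055 0.033]
yellow [247.3 205.2] 0.66 [0.502 0.258 0.046] [0.503 0.26  0.045]
green [392.4 279.4] 0.72 [ 0.607 -0.167  0.046] [ 0.608 -0.166  0.045]
green [264.7 351.6] 0.64 [ 0.318 -0.207  0.046] [ 0.317 -0.208  0.046]
green [264.1 299.2] 0.59 [ 0.373 -0.094  0.046] [ 0.373 -0.093  0.045]
green [316.9 270.2] 0.57 [ 0.5   -0.067  0.046] [ 0.501 -0.066  0.045]
red [374.  328.7] 0.64 [ 0.492 -0.255  0.046] [ 0.492 -0.254  0.045]
```

View pics/top0.png

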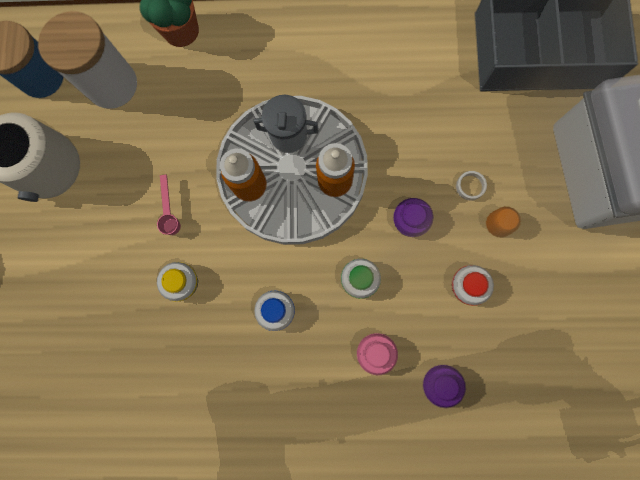

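View pics/side0.png

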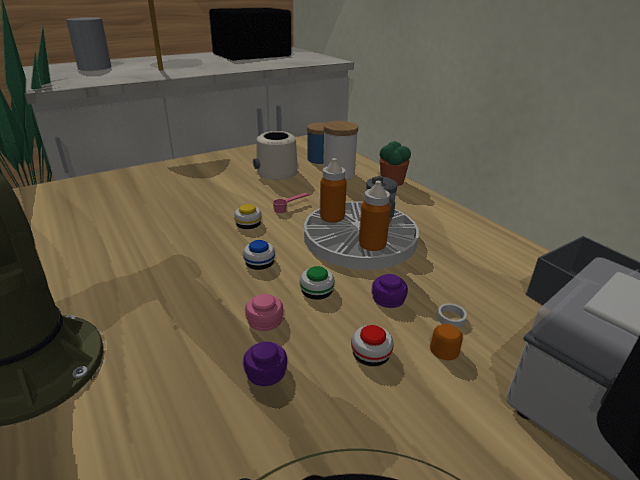

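Top picture: blue timer at (273,310), yellow (173,280), green (361,278) and red (475,284). The look-alikes are pink (377,353) and purple (445,386) and (413,216). I'll refine the dome centres by colour and check them in a crop.

```bash
cat > dome.py <<'E'
from h import *
H={'blue':(105,125),'yellow':(22,33),'green':(50,75),'red':(174,6)}
G={'top':{'blue':(273,310),'yellow':(173,280),'green':(361,278),'red':(475,284)},'side':{'blue':(260,247),'yellow':(248,210),'green':(317,274),'red':(373,336)}}
def domes(n,c):
    hsv=cv2.cvtColor(c['frame'],cv2.COLOR_BGR2HSV); out={}
    for l,(a,b) in H.items():
        h=hsv[...,0]; m=((h>=a)&(h<=b)) if a<b else ((h>=a)|(h<=b))
        m&=(hsv[...,1]>140)&(hsv[...,2]>60)
        r=np.zeros_like(m); gx,gy=G[n][l]; r[gy-17:gy+18,gx-17:gx+18]=1; m&=r
        T=np.array(c['world_from_camera']); ys,xs=np.nonzero(m)
        P=np.array([by_depth(c,(x,y)) for x,y in zip(xs,ys)])
        z=np.percentile(P[:,2],90); Q=P[P[:,2]>z-.004]; p=np.c_[Q[:,0],Q[:,1]].astype(np.float32)
        ctr,rad=cv2.minEnclosingCircle(p)
        out[l]=(len(Q),np.round(np.median(Q[:,2]),4),np.round(Q[:,:2].mean(0),4),np.round(ctr,4),round(rad,4))
    return out
E
python3 - <<'E'
from dome import *
for n in ['top','side']:
    c=read(n)
    for k,v in domes(n,c).items(): print(n,k,*v)
    if n=='top': cv2.imwrite('pics/crop0.png',cv2.resize(c['frame'][240:420,130:510],None,fx=2,fy=2))
E
```

```text
top blue 400 0.0461 [0.4469 0.0781] [0.4436 0.0378] 0.061
top yellow 382 0.046 [0.4975 0.2489] [0.4706 0.1231] 0.1497
top green 24 0.0456 [ 0.5133 -0.0597] [ 0.5124 -0.0603] 0.0101
top red 405 0.0465 [ 0.4863 -0.2598] [ 0.4642 -0.1514] 0.1317
side blue 152 0.0446 [0.4423 0.073 ] [ 0.2876 -0.2738] 0.4083
side yellow 98 0.045 [0.4962 0.2494] [0.4968 0.251 ] 0.0206
side green 187 0.0448 [ 0.4934 -0.0771] [ 0.3181 -0.351 ] 0.3549
side red 347 0.0445 [ 0.484  -0.2612] [ 0.4851 -0.26  ] 0.0206
```

View pics/crop0.png

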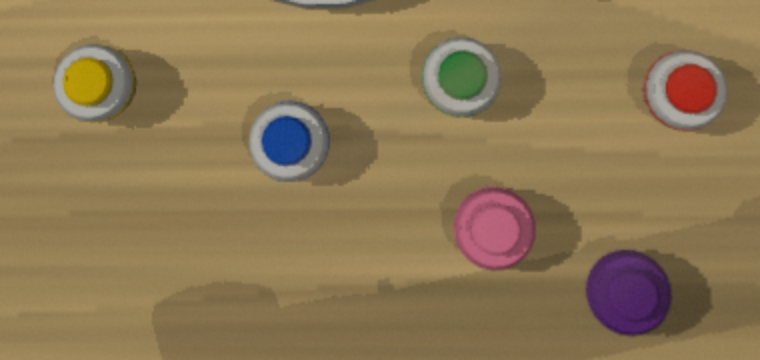

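The crop shows one true blue, yellow, green and red timer, each with a white case. The pink and purple ones aren't meant. Stray depth readings skewed the fits, so I'll filter them out.

```bash
sed -i "s/>140/>100/; s/z=np.percentile.*; Q=P\[P\[:,2\]>z-.004\]/P=P[(P[:,2]>.03)\&(P[:,2]<.055)]; z=np.median(P[:,2]); Q=P[abs(P[:,2]-z)<.004]/; s/'green':(50,75)/'green':(48,80)/" dome.py
python3 - <<'E'
from dome import *
for n in ['top','side']:
    c=read(n)
    for k,v in domes(n,c).items(): print(n,k,*v)
print(monitor.get_obs()['tool_pos'],monitor.get_obs()['tool_rot'])
E
```

```text
top blue 456 0.0457 [0.4468 0.0787] [0.4472 0.0788] 0.0204
top yellow 452 0.0456 [0.4978 0.2491] [0.4976 0.2499] 0.0213
top green 412 0.0463 [ 0.5001 -0.0692] [ 0.5004 -0.0696] 0.0199
top red 466 0.0459 [ 0.4863 -0.2606] [ 0.4868 -0.2612] 0.0209
side blue 160 0.0444 [0.444  0.0775] [0.4445 0.079 ] 0.0196
side yellow 118 0.0444 [0.4951 0.2483] [0.4961 0.2507] 0.021
side green 195 0.0448 [ 0.4976 -0.0706] [ 0.4985 -0.0701] 0.0199
side red 371 0.0444 [ 0.4837 -0.2619] [ 0.4845 -0.2607] 0.0211
[ 0.14550366 -0.63353181  0.19259771] [1.79993804e+02 1.55129698e-03 1.29363793e+01]
```

Emit:
{"name": "servo_tool", "arguments": {"targets": [[0,0.04,-0.031,0,0],[0,0.08,-0.062,0,0],[0,0.12,-0.093,0,0],[0,0.16,-0.124,0,0],[0,0.2,-0.155,0,0]], "grip_force": 10}}

```text
time_s: 1.32
tool_pos: [0.3067, -0.4364, 0.1929]
tool_rot: [180.0, -0.0, 12.9]
force: [0.1, -0.9, -0.3]
grip_width: 0.045
```

Emit:
{"name": "servo_tool", "arguments": {"targets": [[0,0.035,-0.027,0,0.06],[0,0.07,-0.054,0,0.12],[0,0.105,-0.081,0,0.18],[0,0.142,-0.108,0,0.226],[0,0.142,-0.108,0,0.226]]}}

```text
time_s: 1.95
tool_pos: [0.4229, -0.2967, 0.193]
tool_rot: [-180.0, -0.1, 0.4]
force: [-1.2, -0.6, -0.2]
grip_width: 0.0014
```

Emit:
{"name": "servo_tool", "arguments": {"targets": [[0,0.01,-0.045,0,0],[0,0.015,-0.09,0,0],[0,0.02,-0.135,0,0],[0,0.023,-0.18,0,0],[0,0.023,-0.225,0,0]]}}

```text
time_s: 2.58
tool_pos: [0.4429, -0.0752, 0.1928]
tool_rot: [180.0, -0.0, -0.1]
force: [-0.5, -0.6, 0.4]
grip_width: 0.0006
```

Emit:
{"name": "servo_tool", "arguments": {"targets": [[0,0,-0.045,0,0],[0,0,-0.09,0,0],[0,0,-0.13,0,0],[0,0,-0.15,0,0],[0,0,-0.15,0,0]]}}

```text
time_s: 3.2
tool_pos: [0.4431, 0.0749, 0.1928]
tool_rot: [180.0, -0.0, 0.1]
force: [-0.4, -1.2, 0.2]
grip_width: 0.0005
```

Emit:
{"name": "servo_tool", "arguments": {"targets": [[0,0.003,-0.004,0.035,0],[0,0.003,-0.004,0.07,0],[0,0.003,-0.004,0.105,0],[0,0.003,-0.004,0.13,0],[0,0.003,-0.004,0.138,0]]}}

```text
time_s: 3.82
tool_pos: [0.4449, 0.0763, 0.053]
tool_rot: [180.0, 0.2, -0.1]
force: [-0.5, 0.4, -0.3]
grip_width: 0.0002
```

Run:
```python
from h import *
o=monitor.get_obs();print(o['tool_pos'],o['force'])
a=read('top');b=read('side')
x=cv2.resize(a['frame'][230:390,170:380],None,fx=3,fy=3);cv2.imwrite('pics/b1.png',x)
cv2.imwrite('pics/b2.png',cv2.resize(b['frame'][130:330,170:400],None,fx=3,fy=3))
```

```text
[0.44492614 0.07627066 0.0530074 ] [-0.51435688  0.4211543  -0.33569697]
```

View pics/b2.png

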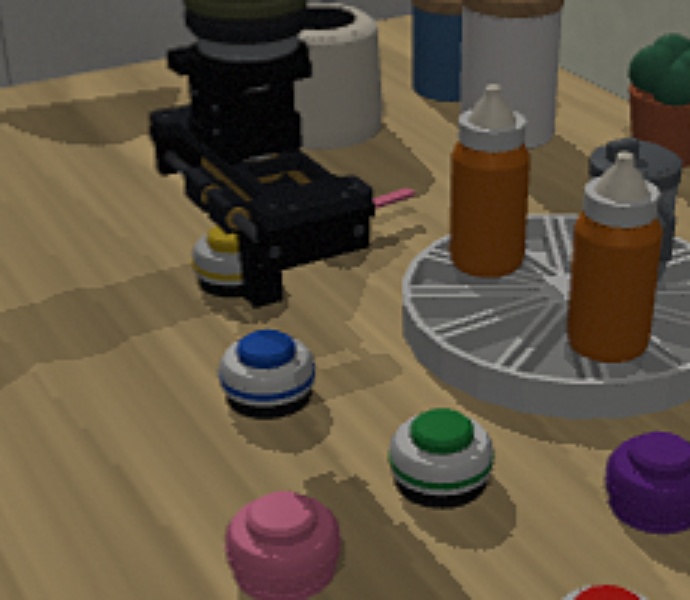

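The side crop shows the fingertip at about (262,298), well above or behind the blue dome at (266,345). That doesn't fit a TCP 7 mm over the dome. I'll check with both cameras before going lower.

Run:
```python
from h import *
o=monitor.get_obs();print(o['time_s'],o['tool_pos'],o['joint_velocities'],o['qpos'])
b=read('side');cv2.imwrite('pics/b3.png',cv2.resize(b['frame'][130:330,170:400],None,fx=3,fy=3))
a=read('top');cv2.imwrite('pics/b4.png',cv2.resize(a['frame'][230:390,170:380],None,fx=3,fy=3))
for y in range(212,234,2): print(y,[np.round(by_depth(b,(x,y)),3).tolist() for x in (254,258,262)])
# project the TCP
for n,c in (('side',b),('top',a)):
    T=np.linalg.inv(c['world_from_camera']);p=T[:3,:3]@o['tool_pos']+T[:3,3];u=p[:2]/p[2];u=u*(1+c['k1']*(u@u));print(n,c['K'][[0,1],[0,1]]*u+c['K'][:2,2])
```

```text
3.925 [0.4457481  0.07709616 0.05411263] [-0.05811497 -1.30225096 -0.6226577  -1.51967086 -0.55948318  0.51411301
  0.16693551] [  33.43389162    4.10862147  -47.40079534  118.06514673    3.50353561
   59.27667828 -105.79435075]
212 [[0.433, 0.062, 0.133], [0.41, -0.008, 0.17], [0.418, -0.007, 0.168]]
214 [[0.434, 0.065, 0.127], [0.41, -0.008, 0.166], [0.417, -0.009, 0.165]]
216 [[0.433, 0.064, 0.123], [0.409, -0.009, 0.163], [0.417, -0.009, 0.161]]
218 [[0.433, 0.065, 0.118], [0.409, -0.009, 0.159], [0.417, -0.009, 0.157]]
220 [[0.435, 0.069, 0.111], [0.408, -0.01, 0.155], [0.452, 0.068, 0.107]]
222 [[0.434, 0.069, 0.107], [0.443, 0.068, 0.105], [0.452, 0.067, 0.103]]
224 [[0.434, 0.069, 0.102], [0.443, 0.068, 0.1], [0.452, 0.069, 0.097]]
226 [[0.433, 0.067, 0.098], [0.443, 0.07, 0.095], [0.451, 0.068, 0.093]]
228 [[0.433, 0.068, 0.093], [0.442, 0.067, 0.091], [0.451, 0.067, 0.089]]
230 [[0.433, 0.068, 0.089], [0.442, 0.069, 0.086], [0.511, 0.199, 0.001]]
232 [[0.491, 0.203, -0.0], [0.499, 0.196, 0.001], [0.508, 0.193, -0.0]]
side [258.61079901 240.8955088 ]
top [273.01421259 310.53149842]
```

View pics/b3.png

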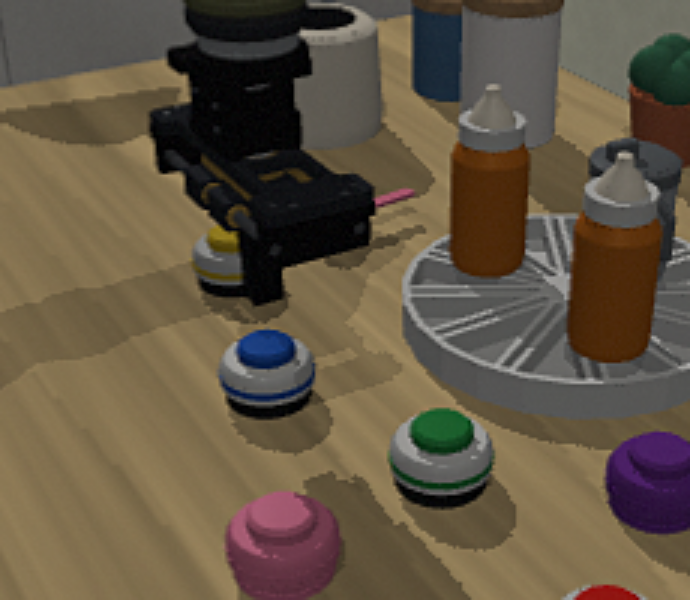

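View pics/b4.png

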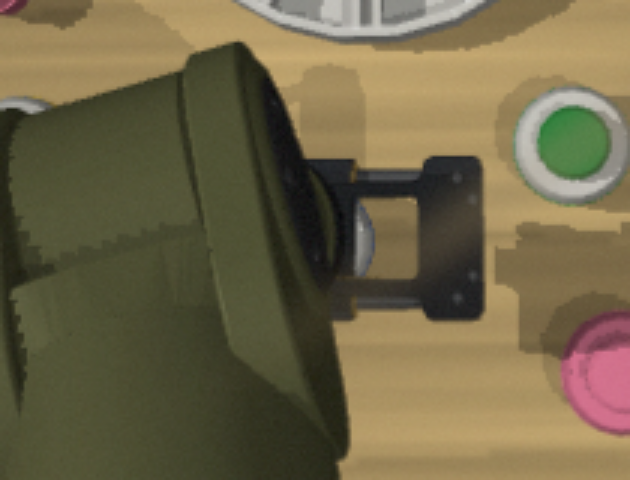

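The side camera puts the finger's front face where I expect it in xy, but its lower end at z≈0.086. The reported TCP is 0.054, so the tip appears about 32 mm higher than reported. I'll step down carefully and compare again.

Emit:
{"name": "servo_tool", "arguments": {"targets": [[0,0,-0.001,0.002,0],[0,0,-0.001,0.004,0],[0,0,-0.001,0.006,0],[0,0,-0.001,0.006,0]]}}

```text
time_s: 4.53
tool_pos: [0.4458, 0.0793, 0.0484]
tool_rot: [180.0, 0.0, -0.0]
force: [-0.3, 0.1, 0.2]
grip_width: 0.0008
```

```bash
cat > tip.py <<'E'
from h import *
import sys
o=monitor.get_obs();print(o['time_s'],np.round(o['tool_pos'],4),np.round(o['force'],2))
b=read('side')
cv2.imwrite(f'pics/{sys.argv[1]}.png',cv2.resize(b['frame'][150:310,180:380],None,fx=3.7,fy=3.7))
# cloud near tool
T=np.array(b['world_from_camera']);X=[];U=[]
for y in range(100,330):
    for x in range(170,400):
        if b['depth'][y,x]>0:
            p=by_depth(b,(x,y))
            if abs(p[:2]-o['tool_pos'][:2]).max()<.03 and b['frame'][y,x].max()<70 and p[2]>.04: X.append(p)
X=np.array(X);l=X[:,2].min();print('dark low z',np.round(np.percentile(X[:,2],[0,1,2,5]),4)); Q=X[X[:,2]<np.percentile(X[:,2],15)];print('xy range',np.round(Q.min(0),4),np.round(Q.max(0),4),len(Q))
E
python3 tip.py c1
```

```text
4.525 [0.4458 0.0793 0.0484] [-0.35  0.06  0.25]
dark low z [0.0401 0.0795 0.0835 0.094 ]
xy range [0.416  0.0507 0.0401] [0.4641 0.1085 0.1725] 297
```

View pics/c1.png

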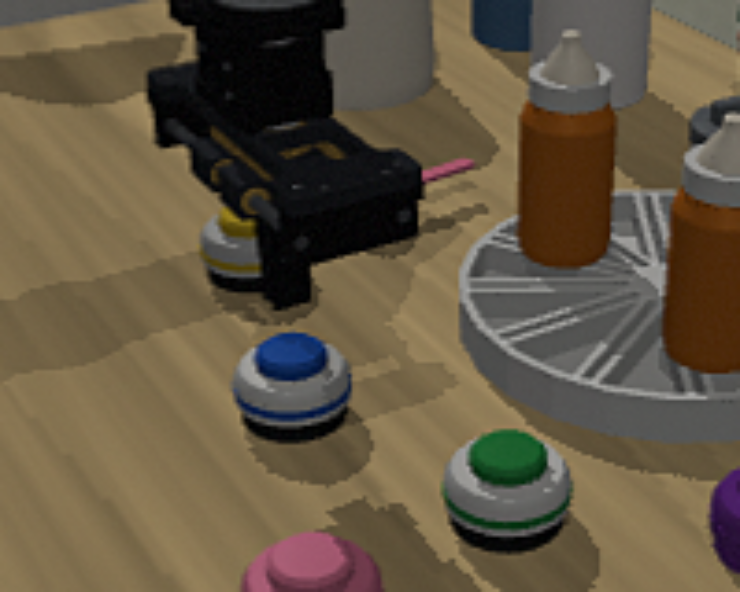

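The picture moved with the step and the tip now sits near 0.080, with no force. So the reported height reads about 31 mm low for the shut fingers. I'll go down another 24 mm and look again.

Emit:
{"name": "servo_tool", "arguments": {"targets": [[0,0,0,0.006,0],[0,0,0,0.012,0],[0,0,0,0.018,0],[0,0,0,0.024,0],[0,0,0,0.024,0]]}}

```text
time_s: 5.2
tool_pos: [0.4454, 0.0794, 0.0239]
tool_rot: [-180.0, 0.1, 0.0]
force: [-0.4, 0.4, -0.0]
grip_width: 0.0007
```

```bash
python3 tip.py c2
```

```text
5.2 [0.4454 0.0794 0.0239] [-0.35  0.43 -0.03]
dark low z [0.0402 0.0452 0.0562 0.0682]
xy range [0.4155 0.0497 0.0402] [0.464  0.1087 0.149 ] 310
```

View pics/c2.png

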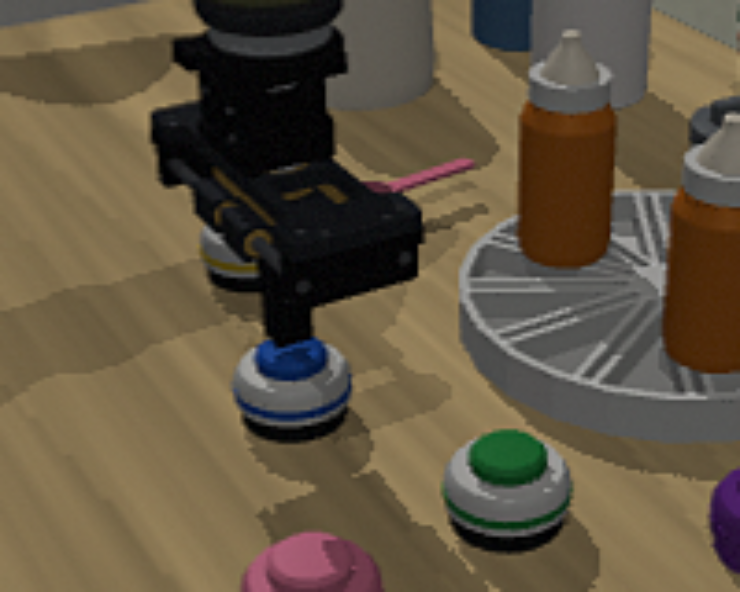

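The tip is now about 9 mm above the blue dome and centred on it. I'll keep going down slowly and watch the force.

Emit:
{"name": "servo_tool", "arguments": {"targets": [[0,0,0,0.003,0],[0,0,0,0.006,0],[0,0,0,0.009,0],[0,0,0,0.011,0]]}}

```text
time_s: 5.75
tool_pos: [0.4461, 0.0793, 0.0135]
tool_rot: [180.0, -0.0, -0.0]
force: [-0.7, -0.6, 1.4]
grip_width: 0.0007
```

Emit:
{"name": "servo_tool", "arguments": {"targets": [[0,0,0,0.001,0],[0,0,0,0.002,0],[0,0,0,0.003,0],[0,0,0,0.004,0]]}}

```text
time_s: 6.25
tool_pos: [0.4461, 0.0793, 0.0095]
tool_rot: [180.0, -0.0, -0.0]
force: [0.3, -0.7, 2.5]
grip_width: 0.0005
```

Emit:
{"name": "servo_tool", "arguments": {"targets": [[0,0,0,0.001,0],[0,0,0,0.002,0],[0,0,0,0.003,0],[0,0,0,0.004,0]]}}

```text
time_s: 6.75
tool_pos: [0.4461, 0.0793, 0.0055]
tool_rot: [180.0, -0.0, -0.0]
force: [-0.6, -0.4, 2.4]
grip_width: 0.0007
```

```bash
python3 tip.py c3
```

```text
6.75 [0.4461 0.0793 0.0055] [-0.65 -0.38  2.44]
dark low z [0.04   0.0437 0.0481 0.0676]
xy range [0.4161 0.0495 0.04  ] [0.4713 0.1085 0.1389] 306
```

View pics/c3.png

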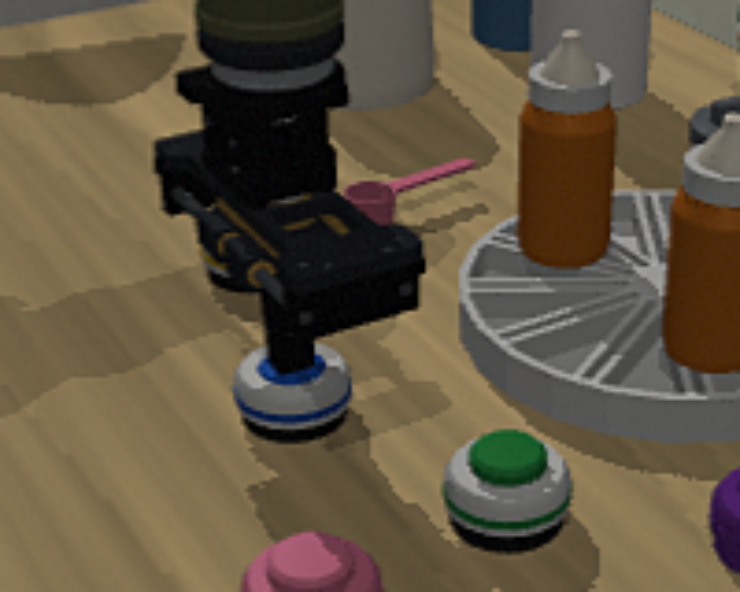

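Emit:
{"name": "servo_tool", "arguments": {"targets": [[0,0,0,0.001,0],[0,0,0,0.002,0],[0,0,0,0.003,0],[0,0,0,0.003,0]]}}

```text
time_s: 7.3
tool_pos: [0.4461, 0.0793, 0.0028]
tool_rot: [180.0, -0.0, -0.0]
force: [-1.2, -1.1, 6.6]
grip_width: 0.0002
```

The force is 6.6 N, so the dome is on its stop. I'll lift off and check.

Emit:
{"name": "servo_tool", "arguments": {"targets": [[0,0,0,-0.005,0],[0,0,0,-0.025,0],[0,0,0,-0.055,0],[0,0,0,-0.06,0]]}}

```text
time_s: 7.8
tool_pos: [0.4472, 0.0795, 0.0639]
tool_rot: [180.0, -0.2, -0.0]
force: [-0.3, 0.6, -0.7]
grip_width: 0.0004
```

Emit:
{"name": "servo_tool", "arguments": {"targets": [[0,0.013,-0.043,0,0],[0,0.026,-0.086,0,0],[0,0.039,-0.129,0,0],[0,0.051,-0.171,0,0],[0,0.051,-0.171,0,0]]}}

```text
time_s: 8.43
tool_pos: [0.4956, 0.2547, 0.0615]
tool_rot: [-179.8, 0.1, 0.3]
force: [0.1, -0.3, 0.6]
grip_width: 0.0007
```

```bash
python3 tip.py d1
python3 - <<'E'
from dome import *
for n in ['side','top']:
    c=read(n)
    try:
        for k,v in domes(n,c).items(): print(n,k,*v)
    except Exception as e: print(n,e)
E
```

```text
8.425 [0.4956 0.2547 0.0615] [ 0.12 -0.26  0.63]
dark low z [0.0413 0.0945 0.0971 0.1056]
xy range [0.4768 0.2411 0.0413] [0.5064 0.2675 0.1441] 181
side blue 141 0.0359 [0.4452 0.0788] [0.446  0.0808] 0.0201
side yellow 114 0.0445 [0.4953 0.2483] [0.4962 0.2505] 0.0207
side green 177 0.0448 [ 0.4988 -0.0714] [ 0.4989 -0.0697] 0.0197
side red 372 0.0443 [ 0.4837 -0.2618] [ 0.4848 -0.2608] 0.0206
top blue 403 0.037 [0.4469 0.0789] [0.447 0.079] 0.0196
top yellow 228 0.0459 [0.502 0.244] [0.5029 0.2441] 0.0176
top green 363 0.0461 [ 0.5018 -0.0704] [ 0.5008 -0.0696] 0.0197
top red 477 0.0459 [ 0.4865 -0.2605] [ 0.4867 -0.261 ] 0.0209
```

View pics/d1.png

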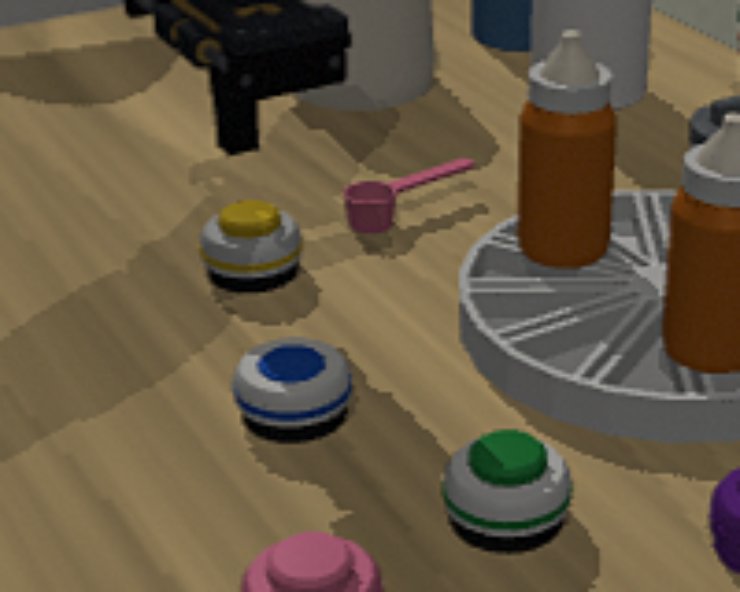

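The picture shows the blue dome down (top at z 0.037) and its timer unmoved, with the finger over yellow. Next I'll tap yellow.

Emit:
{"name": "servo_tool", "arguments": {"targets": [[0,0,0,0,0],[0,0,0,0.015,0],[0,0,0,0.03,0],[0,0,0,0.04,0],[0,0,0,0.042,0]]}}

```text
time_s: 9.2
tool_pos: [0.4962, 0.25, 0.0193]
tool_rot: [180.0, 0.1, 0.0]
force: [0.4, 0.3, -0.8]
grip_width: -0.0
```

```bash
python3 tip.py d2
```

```text
9.2 [0.4962 0.25   0.0193] [ 0.38  0.34 -0.77]
dark low z [0.0405 0.0521 0.0554 0.0664]
xy range [0.4667 0.2203 0.0405] [0.5134 0.2798 0.1439] 210
```

View pics/d2.png

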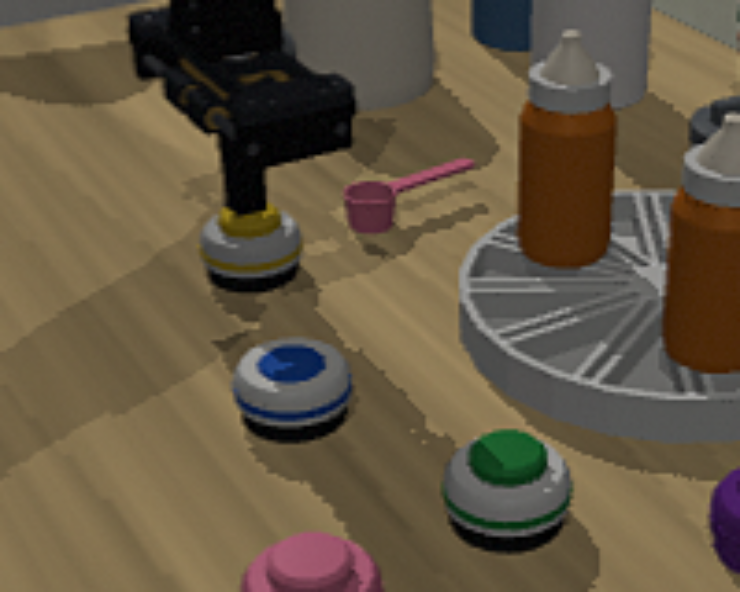

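The finger is just above the yellow dome and centred. I'll press slowly.

Emit:
{"name": "servo_tool", "arguments": {"targets": [[0,0,0,0.002,0],[0,0,0,0.004,0],[0,0,0,0.006,0],[0,0,0,0.008,0],[0,0,0,0.01,0]]}}

```text
time_s: 9.88
tool_pos: [0.4973, 0.2506, 0.0107]
tool_rot: [-180.0, -0.0, -0.0]
force: [0.3, 1.1, 1.6]
grip_width: 0.0004
```

Emit:
{"name": "servo_tool", "arguments": {"targets": [[0,0,0,0.002,0],[0,0,0,0.004,0],[0,0,0,0.0055,0],[0,0,0,0.0055,0]]}}

```text
time_s: 10.38
tool_pos: [0.4973, 0.2505, 0.0052]
tool_rot: [-180.0, -0.0, -0.0]
force: [0.7, 0.3, 3.8]
grip_width: 0.0002
```

Emit:
{"name": "servo_tool", "arguments": {"targets": [[0,0,0,0.001,0],[0,0,0,0.002,0],[0,0,0,0.002,0]]}}

```text
time_s: 10.75
tool_pos: [0.4973, 0.2505, 0.0034]
tool_rot: [-180.0, -0.0, -0.0]
force: [0.4, 0.5, 6.6]
grip_width: 0.0002
```

Emit:
{"name": "servo_tool", "arguments": {"targets": [[0,0,0,-0.005,0],[0,0,0,-0.025,0],[0,0,0,-0.055,0],[0,0,0,-0.06,0]]}}

```text
time_s: 11.25
tool_pos: [0.4981, 0.251, 0.0654]
tool_rot: [-180.0, -0.2, -0.0]
force: [-0.2, -0.1, 0.4]
grip_width: 0.0003
```

Emit:
{"name": "servo_tool", "arguments": {"targets": [[0,0,0.05,0,0],[0,0,0.1,0,0],[0,0,0.15,0,0],[0,0,0.2,0,0],[0,0,0.25,0,0]]}}

```text
time_s: 11.88
tool_pos: [0.4961, -0.0015, 0.0627]
tool_rot: [180.0, 0.1, -0.0]
force: [-0.5, -0.3, 0.1]
grip_width: 0.0007
```

Emit:
{"name": "servo_tool", "arguments": {"targets": [[0,0.002,0.05,0,0],[0,0.002,0.07,0,0],[0,0.002,0.07,0,0],[0,0.002,0.07,0,0]]}}

```text
time_s: 12.38
tool_pos: [0.4986, -0.0681, 0.0628]
tool_rot: [-180.0, 0.0, 0.1]
force: [-0.2, -0.6, 0.0]
grip_width: 0.0004
```

```bash
python3 tip.py e1
python3 - <<'E'
from dome import *
for n in ['side','top']:
    c=read(n)
    try:
        for k,v in domes(n,c).items(): print(n,k,*v)
    except Exception as e: print(n,e)
E
```

```text
12.375 [ 0.4986 -0.0681  0.0628] [-0.19 -0.61  0.03]
dark low z [0.04   0.043  0.0944 0.1055]
xy range [ 0.4784 -0.0974  0.04  ] [ 0.518  -0.0544  0.1589] 391
side blue 136 0.0358 [0.445  0.0788] [0.4467 0.0791] 0.0198
side yellow 94 0.0359 [0.4968 0.2494] [0.4975 0.2505] 0.0195
side green 201 0.0446 [ 0.4974 -0.0705] [ 0.4985 -0.0688] 0.0205
side red 370 0.0444 [ 0.4837 -0.2619] [ 0.4851 -0.2605] 0.0208
top too many indices for array: array is 1-dimensional, but 2 were indexed
```

View pics/e1.png

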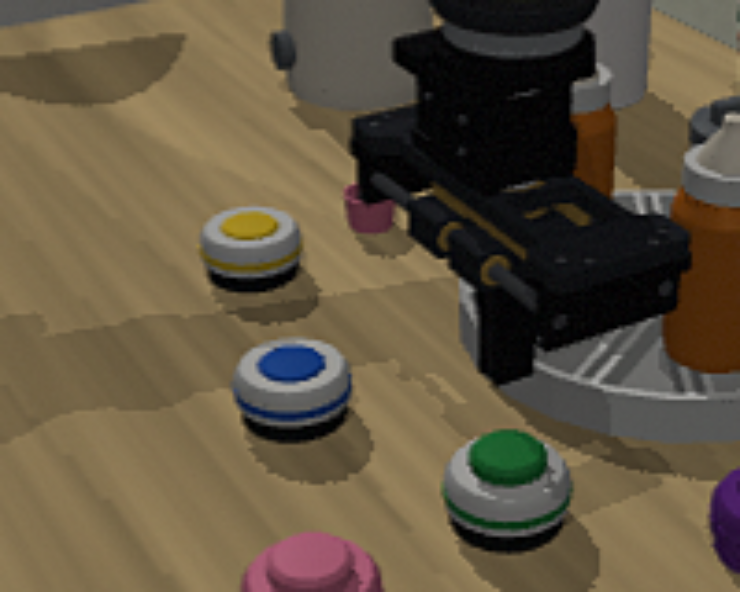

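Both the blue and yellow domes are down (about 0.036), and green is next. The gripper body ends near x 0.54, clear of the bottle.

Emit:
{"name": "servo_tool", "arguments": {"targets": [[0,0.001,0.002,0.015,0],[0,0.001,0.002,0.03,0],[0,0.001,0.002,0.04,0],[0,0.001,0.002,0.043,0],[0,0.001,0.002,0.043,0]]}}

```text
time_s: 13.15
tool_pos: [0.4999, -0.0715, 0.0198]
tool_rot: [-180.0, 0.0, -0.0]
force: [-0.1, -0.3, -0.7]
grip_width: 0.0006
```

```bash
python3 tip.py e2
```

```text
13.15 [ 0.4999 -0.0715  0.0198] [-0.14 -0.32 -0.74]
dark low z [0.04   0.0428 0.0447 0.0587]
xy range [ 0.47  -0.101  0.04 ] [ 0.5184 -0.0498  0.1421] 396
```

View pics/e2.png

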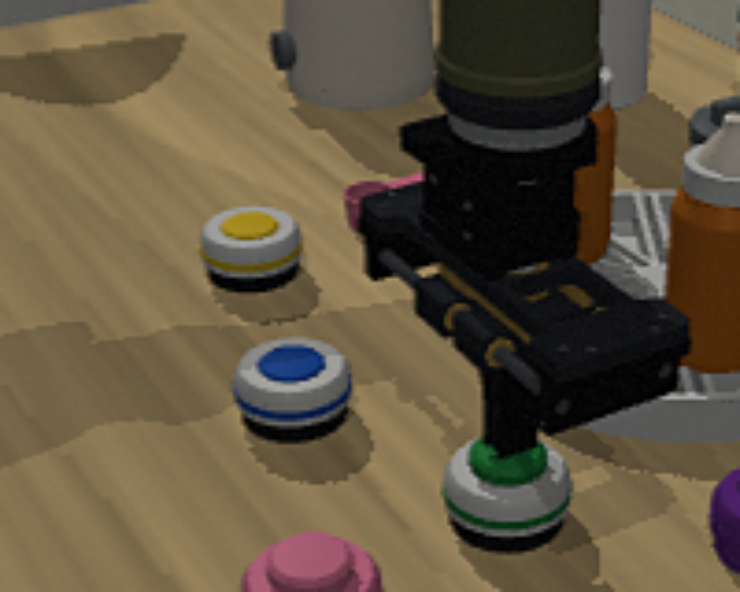

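The finger is centred just above the green dome.

Emit:
{"name": "servo_tool", "arguments": {"targets": [[0,0,0,0.002,0],[0,0,0,0.004,0],[0,0,0,0.006,0],[0,0,0,0.008,0],[0,0,0,0.01,0]]}}

```text
time_s: 13.82
tool_pos: [0.5003, -0.0718, 0.0101]
tool_rot: [180.0, -0.0, -0.0]
force: [0.5, -0.2, 1.5]
grip_width: 0.0007
```

Emit:
{"name": "servo_tool", "arguments": {"targets": [[0,0,0,0.002,0],[0,0,0,0.004,0],[0,0,0,0.0055,0],[0,0,0,0.0055,0]]}}

```text
time_s: 14.32
tool_pos: [0.5002, -0.0718, 0.0047]
tool_rot: [180.0, -0.0, -0.0]
force: [-0.4, -0.2, 4.2]
grip_width: 0.0003
```

Emit:
{"name": "servo_tool", "arguments": {"targets": [[0,0,0,0.001,0],[0,0,0,0.0015,0],[0,0,0,0.0015,0]]}}

```text
time_s: 14.7
tool_pos: [0.5003, -0.0718, 0.0034]
tool_rot: [180.0, -0.0, -0.0]
force: [0.4, -0.6, 5.2]
grip_width: 0.0004
```

Emit:
{"name": "servo_tool", "arguments": {"targets": [[0,0,0,-0.005,0],[0,0,0,-0.035,0],[0,0,0,-0.08,0],[0,0,0,-0.13,0],[0,0,0,-0.15,0]]}}

```text
time_s: 15.32
tool_pos: [0.5008, -0.0714, 0.1555]
tool_rot: [179.9, -0.1, 0.0]
force: [-0.5, -0.4, -0.6]
grip_width: 0.0003
```

Emit:
{"name": "servo_tool", "arguments": {"targets": [[0,-0.02,0.045,0,0],[0,-0.04,0.09,0,0],[0,-0.06,0.135,0,0],[0,-0.08,0.18,0,0],[0,-0.1,0.225,0,0]]}}

```text
time_s: 15.95
tool_pos: [0.3985, -0.2973, 0.1525]
tool_rot: [-179.9, 0.1, -0.0]
force: [0.6, 0.2, 0.7]
grip_width: 0.0007
```

Emit:
{"name": "servo_tool", "arguments": {"targets": [[0,-0.03,0.04,0,0],[0,-0.06,0.08,0,0],[0,-0.09,0.12,0,0],[0,-0.1,0.14,0,0],[0,-0.1,0.14,0,0]]}}

```text
time_s: 16.58
tool_pos: [0.2993, -0.4367, 0.1524]
tool_rot: [-179.9, 0.0, -0.1]
force: [0.2, 0.2, 1.3]
grip_width: 0.0008
```

Run:
```python
from dome import *
for n in ['side','top']:
    c=read(n); cv2.imwrite(f'pics/{n}f.png',c['frame'])
    try:
        for k,v in domes(n,c).items(): print(n,k,*v)
    except Exception as e: print(n,e)
o=monitor.get_obs();print(o['time_s'],o['tool_pos'],np.abs(o['joint_velocities']).max())
a=cv2.imread('pics/top0.png');b=cv2.imread('pics/topf.png');cv2.imwrite('pics/diff.png',cv2.absdiff(a,b)*2)
```

```text
side too many indices for array: array is 1-dimensional, but 2 were indexed
top blue 403 0.0369 [0.4468 0.0793] [0.447  0.0794] 0.0194
top yellow 398 0.0365 [0.4982 0.2498] [0.4985 0.2498] 0.0202
top green 371 0.0373 [ 0.5005 -0.0697] [ 0.5007 -0.0695] 0.0186
top red 476 0.0461 [ 0.4865 -0.2606] [ 0.4868 -0.2615] 0.0209
16.675 [ 0.30154587 -0.43469225  0.15276755] 0.7722850324915967
```

View pics/topf.png

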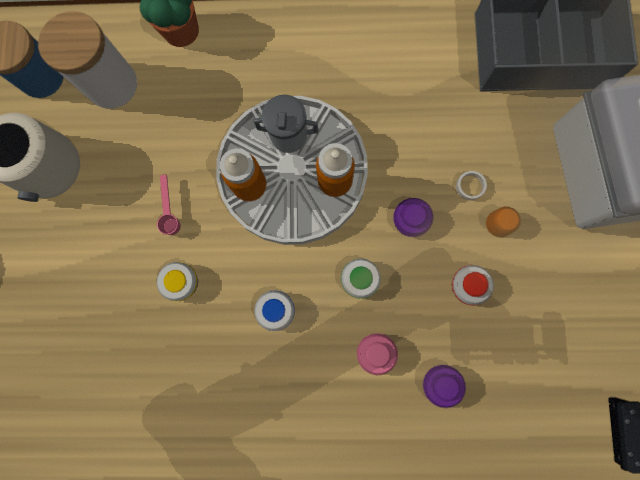

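View pics/diff.png

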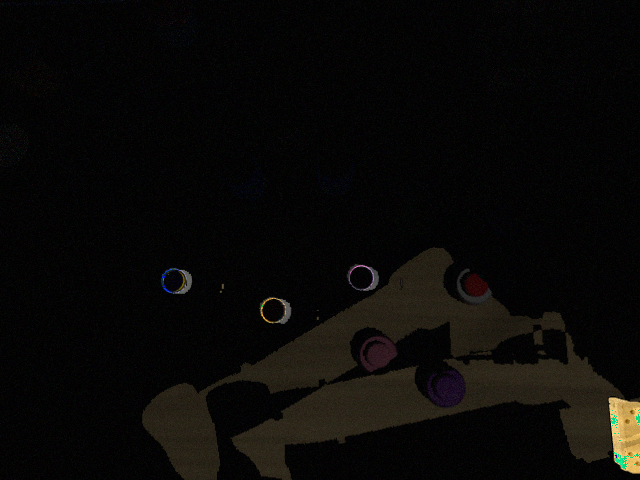

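In the top picture blue, yellow and green are down (tops at about 0.037) and red is up (0.046). The difference picture shows only the three sunken domes, the arm and its shadows.

```bash
python3 -c "
from cell import ticket
print(ticket.sign_off())"
```

```text
the job is handed in; nothing more can be done
None
```

I tapped the blue, yellow and green domes in that order with the gripper shut, and handed the job in with the arm clear of everything. The hand-in gives no verdict. The last clock reading was 16.7 s, and the highest force reading during the taps was 6.6 N.

- **Domes:** in the last top picture the blue, yellow and green domes sit about 37 mm above the shelf, which is fully down. The red one is still up at 46 mm.
- **Other things:** the timer positions agree with the first measurements to about 1 mm. Comparing the first and last top pictures, I saw no other object moved.

**Checks that disagreed or failed:**
- **Tool height:** with the fingers shut, the reported tool height was about 31 mm lower than the fingertip seen in the side camera. I went by the camera and the contact force instead.
- **Dome fit:** the automatic dome measurement failed twice, both times because it found no usable dome pixels in one of the views. It failed once in the top view while the arm was over green, and once in the final side view. I did not look into the side-view failure, so the final result rests on the top camera alone.

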